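# Open the solvent adhesive and hold its brush cap over the jar

## Robot

A 7-joint arm with a two-finger parallel gripper is mounted at the origin on the work surface. World frame = base frame: x ahead of the robot, y to its left, z up, the work surface at z = 0. Lengths are in m, angles in rad, forces in N, time in s.
With the tool pointing down it reaches from about 0.4 to 0.85 m from the base axis. Payload 10.4 kg.
Tool frame: the origin (TCP) lies at the very end of the fingers, on their centre line; the grasp point (between the pads) lies r.tcp_to_grasp behind it (r.tcp_to_grasp is the distance from the TCP to the grasp point, in m); z points along the fingers, y is the line along which they close (so a half turn about z gives the same grasp; the last joint's range is limited). The gripper opens to 87 mm and grips with 3 to 60 N. Pads are 19 mm wide; open, the fingers measure 117 mm over their backs; the gripper's body (75 mm by 190 mm) begins 51 mm behind the grasp point.
Start: joints at [1.191, 0.332, -0.065, 1.46, 0.022, 1.35, -0.088], TCP at [0.218, -0.586, 0.223] pointing down, gripper open.
Joint ranges: [-2.6, 2.6], [-0.5, 2.12], [-1.47, 1.34], [0.16, 2.42], [-1.27, 4.41], [0.06, 2.06], [-2.6, 2.6]. Speed limits (rad/s): [2.22, 2.22, 2.79, 2.79, 3.14, 3.14, 3.14].

## Interface

Orientations are given as a unit quaternion [x, y, z, w].
In Python, from bench import monitor, cams, ticket, r gives the robot as it stands.
- The arm moves only by the shell command python3 -m crank 'ROWS' [OPENING] [FORCE]. ROWS is a JSON object whose one key "steps" holds a list of rows, each a list of 2 entries, a list of its own where there are three numbers: the shift along the world's x, y, z in units of 25 mm (1.0 is 25 mm), then the turn, a rotation vector about the world's x, y, z in units of 5 degrees (1.0 is 5 degrees). In form: {"steps": [[[x, y, z], [ax, ay, az]], ...]}. A call has 1 to 10 rows; each row shifts and turns the commanded pose from where the row before left it; what a row does not reach is not made up. A row lasts 1/12 s, in which the tool goes at most 41.7 mm and 7.16 degrees, less where a joint would pass 70% of its speed; a pose out of reach is approached as far as the arm can. A call is refused whole if a number of a shift passes 1 or a number of a turn 1, either way. A call with a gripper value outside its range is refused whole. OPENING is the finger opening in mm, from 0 to 87, set as the call begins (- or left out, the last holds). The fingers move at their own pace and stop on an object; FORCE is the grip in N (left out, the last holds). Time passes only in rows, so rows that do not move let the fingers close. It gives the time, the measured TCP pose, the force, the opening and the grip force at its end, in the units of the state.
- monitor.read_state(): the state, without advancing time (a new reading comes with each control period).
- cams.camera(name): name is "scene" or "top" or "wrist"; returns a dict with "pixels" (420x560x3 uint8, blue, green, red), "z_map" (420x560 float32, m along the optical axis (not along the pixel's ray), 0 where there is no reading), "vfov" (degrees; the focal length in pixels is half the picture's height over the tangent of half this angle, whatever the lens; pixels are square), "cx", "cy" (the principal point, pixels), "k1" (the pictures are not rectified: a ray, as slopes to the right and down, at radius r is drawn at 1 + k1 r^2 times it, then the intrinsics apply), "T" (4x4, takes a point from camera to world coordinates). Camera axes: x right, y up, looking along -z (the intrinsics and any distortion apply to the point x, -y, -z); pixel columns grow to the right and rows downward; lengths in m; the calibration is good to about 2 mm. A picture is of the moment at which its call begins.
- ticket.close_job(): hands the job in; it is judged then, once.
The state is a dict: "time": time; "joint_positions": joint angles; "joint_vel": joint speeds; "joint_torque": joint torques, N m; "ee_pos": TCP position; "eef_rot": TCP orientation; "ft_force": force on the tool from outside, world axes, zero at the start; "torque": the same for the moment, N m; "width": finger opening in m; "grip_force": force on a finger pad.
Only numpy, scipy, OpenCV 4.12 (cv2) and the standard library are available. Lean on these libraries where they do the work, as an engineer would, in place of code of your own. Each camera call takes 0.05 s, during which the arm holds its last target. There are 200 camera calls.

## Task

Before opening the solvent adhesive, start the fume cleaner by pressing three of its keys fully down, one after another: the large power key, then the third in the row (full speed), then the fourth (lamp), and never the second. Then, with the square jar staying seated in the wooden cradle that braces it, unscrew its tight cap until the threads let go and lift it straight up, disturbing nothing else on the table. Finish while holding the cap upright in the gripper, centred, its lower edge about 2 cm above the jar's mouth and its brush still hanging inside clear of the jar; do not let go.

Things in the scene. Friction and masses are not known exactly. Their poses are not given: they have to be found in the camera images.
- cleaner: carbon fume cleaner, fixed grey box 200 x 200 x 150 mm, louvred; origin at its underside's centre, z up. On top: round grille (4 mm proud) and a bar lamp 42 mm high, 140 mm long at the +x edge; along the -x edge (x -70 mm) a row of four round keys 9 mm proud, at y +66 (power, large), +20 (low speed, one dot), -22 (full speed, three dots), -64 mm (lamp, square mark)
- power_top (a point): centre of the top face of the large power key (28 mm diameter), moves down with it
- low_top (a point): centre of the top face of the low-speed key (20 mm diameter, second in the row): not to be pressed
- full_top (a point): centre of the top face of the full-speed key (20 mm diameter, third in the row)
- lamp_top (a point): centre of the top face of the lamp key (20 mm diameter, fourth in the row)
- key_power (a joint): travel of the power key in m: 0 up, 0.005 fully down; it springs back, starts to move at about 1.2 N and is fully down at 4 N
- key_low (a joint): travel of the low-speed key in m: 0 up, 0.005 fully down; it springs back, starts to move at about 1.2 N and is fully down at 4 N
- key_full (a joint): travel of the full-speed key in m: 0 up, 0.005 fully down; it springs back, starts to move at about 1.2 N and is fully down at 4 N
- key_lamp (a joint): travel of the lamp key in m: 0 up, 0.005 fully down; it springs back, starts to move at about 1.2 N and is fully down at 4 N
- cradle: wooden cradle screwed to the table: plywood foot 140 x 140 x 12 mm with four cleats 20 mm high (32 mm over the table) round a square well 79 mm wide in which the jar stands with 1.5 mm of play on each side; origin at the centre of its underside, z up, x and y square to the cleats
- jar: white square plastic jar, 76 x 76 mm, 84 mm high to the shoulder, 0.3 to 0.6 kg, loose in the cradle's well (floor 12 mm over the table); origin at its underside's centre, z up, x and y square to its sides. A round neck, 46 mm outside and 39 mm inside, with a three-start thread rises to the mouth 112 mm above the origin
- jar_mouth (a point): centre of the jar's mouth (top of the neck), 112 mm above the jar's origin; z up
- cap: black round screw cap 62 mm across, 34 mm high, 60 g, with a brush 18 mm wide fixed under it, tip 62 mm below the lower edge; origin on the axis at the lower edge, z up. At the start it is tight (about 0.7 N m, a 40 N grip, to break loose), lower edge 20 mm below the mouth, x axis parallel to the jar's. Unscrews anticlockwise seen from above (positive turn about z); see cap_grip
- cap_grip (a point): on the cap's axis, 27 mm above its lower edge, 7 mm below its flat top: middle of the band 62 mm across and 14 mm high to grip. Turned, the cap rises 24 mm per full turn (2 mm of play), so follow it up; released half way it stays. The threads let go after about 95 degrees (6.5 mm up), then it lifts freely; pulled sooner it lifts the jar
- puck_mid: bystander: rubber puck, 76 mm diameter, 25 mm high, between cleaner and cradle; origin at its underside's centre
- puck_left: bystander: rubber puck like the other, at the left side
- puck_right: bystander: rubber puck like the other, at the right side
- marker_mid: bystander: marker pen 135 mm long, 15 mm thick, lying along its x axis between cleaner and cradle; origin under its middle
- marker_right: bystander: marker pen like the other, at the right side
- note_pad: bystander: note pad 76 x 76 x 16 mm, farther out between cleaner and cradle; origin at its underside's centre
There are look-alikes about, which are no part of the job. Leave any green or pink look-alike of the cap alone.

How it is judged:
On the way, in this order (a step that is already met when the one before it is completed fails the run):
1. the power key is pressed fully down, the other keys up (value of joint key_power above 0.0035 m and value of joint each of key_low, key_full, key_lamp below 0.0015 m), for 0.04 s.
2. then the full-speed key, the other keys up (value of joint key_full above 0.0035 m and value of joint each of key_power, key_low, key_lamp below 0.0015 m), for 0.04 s.
3. then the lamp key, the other keys up (value of joint key_lamp above 0.0035 m and value of joint each of key_power, key_low, key_full below 0.0015 m), for 0.04 s.
4. then, with the jar seated in its cradle, the cap is unscrewed by at least 3 mm of rise (z of cap in the frame of jar_mouth above -0.017 m and z of jar in the frame of cradle below 0.016 m and horizontal distance between jar and cradle below 0.006 m and angle between jar's own z axis and vertical below 0.06 rad), for 0.1 s.
At the end, for the whole second after the job is handed in: fingers hold the cap (over 1 N), still, upright within 0.15 rad, lower edge 10 to 35 mm above the mouth, axis within 12 mm of its centre, cap and brush off the jar (under 0.2 N); jar seated in the cradle (4 mm up, 6 mm sideways, 0.06 rad); all keys up (contact force between the fingers and cap above 1 N and z of cap in the frame of jar_mouth between 0.01 and 0.035 m and horizontal distance between cap and jar_mouth below 0.012 m and angle between cap's own z axis and vertical below 0.15 rad and contact force between cap and jar below 0.2 N and linear speed of cap below 0.02 m/s and z of jar in the frame of cradle below 0.016 m and horizontal distance between jar and cradle below 0.006 m and angle between jar's own z axis and vertical below 0.06 rad and value of joint each of key_power, key_low, key_full, key_lamp below 0.0015 m); the arm keeps its last pose, push and grip.
It fails at once if the low-speed key is pressed (value of joint key_low above 0.002 m).
It fails at once if two keys are down at once (value of joint each of key_power, key_low above 0.002 m or value of joint each of key_power, key_full above 0.002 m or value of joint each of key_power, key_lamp above 0.002 m or value of joint each of key_low, key_full above 0.002 m or value of joint each of key_low, key_lamp above 0.002 m or value of joint each of key_full, key_lamp above 0.002 m).
It fails at once if the jar is pulled up out of its cradle (by more than 12 mm) or tipped by more than 0.2 rad (z of jar in the frame of cradle above 0.024 m or angle between jar's own z axis and vertical above 0.2 rad).
It fails at once if something else on the table is disturbed (moved by more than 25 mm) (distance of any of puck_mid, puck_left, puck_right, marker_mid, marker_right, note_pad from where it was at the start of the episode above 0.025 m).
It also fails if it takes over 66 s, if anything falls off the work surface, if the arm or the gripper's body presses on something with over 40 N, if the wrist force passes 120 N, or if a joint passes its speed limit or range.

## Working session

There is one attempt and no reset: what is moved stays moved. The work goes in short steps, Python scripts to look and compute and a shell command to move; the robot and the scene stay as the last step left them, time stands still between calls to the robot, and variables do not carry over. Pictures are saved under pics/ and viewed, at most 10 in all, crops included, and the job is handed in when it is done.

```bash
mkdir -p pics; ls; cat > h.py <<'E'
import numpy as np, cv2
from bench import monitor, cams, ticket, r
def snap(n,f=None):
    c=cams.camera(n); 
    if f: cv2.imwrite('pics/'+f,c['pixels'])
    return c
def foc(c): return c['pixels'].shape[0]/2/np.tan(np.radians(c['vfov'])/2)
def rays(c,uv):
    f=foc(c); uv=np.atleast_2d(np.float64(uv))
    K=np.array([[f,0,c['cx']],[0,f,c['cy']],[0,0,1]])
    n=cv2.undistortPoints(uv[:,None],K,np.array([c['k1'],0,0,0,0.]))[:,0]
    d=np.c_[n[:,0],-n[:,1],-np.ones(len(n))]
    return c['T'][:3,3], d@c['T'][:3,:3].T
def onz(c,uv,z):
    o,d=rays(c,uv); return o+d*((z-o[2])/d[:,2])[:,None]
def depth(c,uv):
    o,d=rays(c,uv); uv=np.atleast_2d(uv).astype(int)
    return o+d*c['z_map'][uv[:,1],uv[:,0]][:,None]
def tri(c1,p1,c2,p2):
    o1,d1=rays(c1,p1);o2,d2=rays(c2,p2);d1=d1[0];d2=d2[0]
    s=np.linalg.lstsq(np.c_[d1,-d2],o2-o1,rcond=None)[0]
    a=o1+s[0]*d1;b=o2+s[1]*d2
    return (a+b)/2,np.linalg.norm(a-b)
E
python3 - <<'E'
from h import *
import pickle
for n in ['scene','top','wrist']:
    c=snap(n,n+'0.png'); pickle.dump(c,open(n+'.pkl','wb')); print(n,c['vfov'],c['k1'],c['T'].round(3).tolist())
print(monitor.read_state()); print(r.tcp_to_grasp)
E
```

```text
pics
scene 56.00325207280214 -0.012700156543137116 [[-0.541, -0.447, 0.713, 1.352], [0.841, -0.267, 0.47, 0.533], [-0.02, 0.854, 0.521, 0.708], [0.0, 0.0, 0.0, 1.0]]
top 47.58458383847741 -0.09384260763392403 [[-0.015, 0.99, -0.138, 0.388], [-1.0, -0.019, -0.024, -0.022], [-0.026, 0.138, 0.99, 1.281], [0.0, 0.0, 0.0, 1.0]]
wrist 69.77917271663429 -0.023217573526732815 [[0.349, 0.907, 0.234, 0.282], [-0.937, 0.338, 0.086, -0.561], [-0.001, -0.249, 0.968, 0.384], [0.0, 0.0, 0.0, 1.0]]
{'time': 0.15, 'joint_positions': array([ 1.19140164,  0.33273396, -0.06471735,  1.4607268 ,  0.02158799,
        1.34987881, -0.08851091]), 'joint_vel': array([-0.00085498, -0.00022373,  0.00015106, -0.00130077,  0.00092845,
        0.00134616,  0.0010023 ]), 'joint_torque': array([ 4.82619726e-04, -6.23638344e+01,  2.45923363e-02, -3.90142393e+01,
       -6.14099717e-02,  3.72954004e-02,  1.01464848e-04]), 'ee_pos': array([ 0.21821255, -0.58537211,  0.22194252]), 'eef_rot': array([ 9.84127502e-01,  1.77462059e-01, -1.06147599e-04, -5.15312818e-04]), 'ft_force': array([-0.07280907, -0.46094479,  0.53442603]), 'torque': array([0.03397567, 0.03150119, 0.00629247]), 'grip_force': 0.0, 'width': 0.08687328848017675}
0.0187
```

View pics/scene0.png

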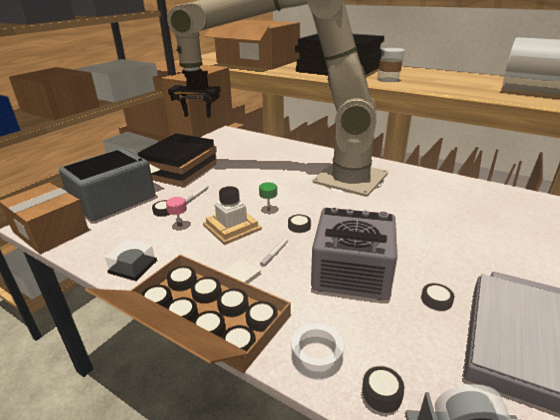

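View pics/top0.png

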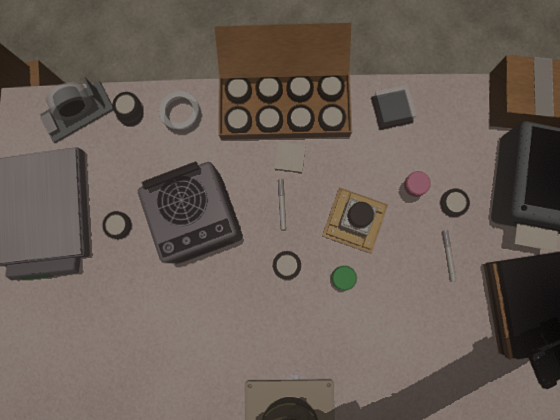

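The top view shows the cleaner at about (190,213), with its key row at the lower edge from (168,247) to (222,229). There are three cap candidates: black at (361,215), green at (344,278) and pink at (417,184). Only the black one sits on a white square jar in the wooden cradle. I'll confirm that in an enlarged crop.

```bash
python3 - <<'E'
from h import *
import pickle
t=pickle.load(open('top.pkl','rb'));s=pickle.load(open('scene.pkl','rb'))
a=cv2.resize(t['pixels'][150:270,130:250],None,fx=3.3,fy=3.3,interpolation=3)
b=cv2.resize(t['pixels'][160:280,310:430],None,fx=3.3,fy=3.3,interpolation=3)
cv2.imwrite('pics/crop1.png',np.clip(np.hstack([a,b])*1.5,0,255).astype('uint8'))
# depth cloud of top: cleaner and cap
v,u=np.mgrid[0:420,0:560]; P=depth(t,np.c_[u.ravel(),v.ravel()]).reshape(420,560,3)
Z=P[...,2]
for n,(x0,y0,x1,y1) in dict(cleaner=(130,150,250,270),cap=(335,190,385,245)).items():
    h=np.histogram(Z[y0:y1,x0:x1],bins=np.arange(-.005,.22,.01)); print(n,list(zip(h[1].round(3),h[0])))
m=((Z>.125)&(Z<.155)).astype('uint8'); m[:, :335]=0; m[:,385:]=0;m[:190]=0;m[245:]=0
print('cap depth pts',m.sum(),P[m>0].mean(0), [ (np.percentile(P[m>0][:,i],1).round(4),np.percentile(P[m>0][:,i],99).round(4)) for i in (0,1,2)])
E
```

```text
cleaner [(np.float64(-0.005), np.int64(6497)), (np.float64(0.005), np.int64(154)), (np.float64(0.015), np.int64(5)), (np.float64(0.025), np.int64(24)), (np.float64(0.035), np.int64(50)), (np.float64(0.045), np.int64(59)), (np.float64(0.055), np.int64(49)), (np.float64(0.065), np.int64(48)), (np.float64(0.075), np.int64(48)), (np.float64(0.085), np.int64(64)), (np.float64(0.095), np.int64(66)), (np.float64(0.105), np.int64(77)), (np.float64(0.115), np.int64(111)), (np.float64(0.125), np.int64(64)), (np.float64(0.135), np.int64(417)), (np.float64(0.145), np.int64(5331)), (np.float64(0.155), np.int64(506)), (np.float64(0.165), np.int64(0)), (np.float64(0.175), np.int64(18)), (np.float64(0.185), np.int64(485)), (np.float64(0.195), np.int64(19)), (np.float64(0.205), np.int64(0))]
cap [(np.float64(-0.005), np.int64(411)), (np.float64(0.005), np.int64(276)), (np.float64(0.015), np.int64(76)), (np.float64(0.025), np.int64(877)), (np.float64(0.035), np.int64(108)), (np.float64(0.045), np.int64(20)), (np.float64(0.055), np.int64(18)), (np.float64(0.065), np.int64(21)), (np.float64(0.075), np.int64(59)), (np.float64(0.085), np.int64(239)), (np.float64(0.095), np.int64(72)), (np.float64(0.105), np.int64(12)), (np.float64(0.115), np.int64(22)), (np.float64(0.125), np.int64(71)), (np.float64(0.135), np.int64(444)), (np.float64(0.145), np.int64(0)), (np.float64(0.155), np.int64(0)), (np.float64(0.165), np.int64(0)), (np.float64(0.175), np.int64(0)), (np.float64(0.185), np.int64(0)), (np.float64(0.195), np.int64(0)), (np.float64(0.205), np.int64(0))]
cap depth pts 515 [ 0.53066086 -0.18424918  0.13738047] [(np.float64(0.5018), np.float64(0.5599)), (np.float64(-0.2134), np.float64(-0.1557)), (np.float64(0.1302), np.float64(0.1423))]
```

View pics/crop1.png

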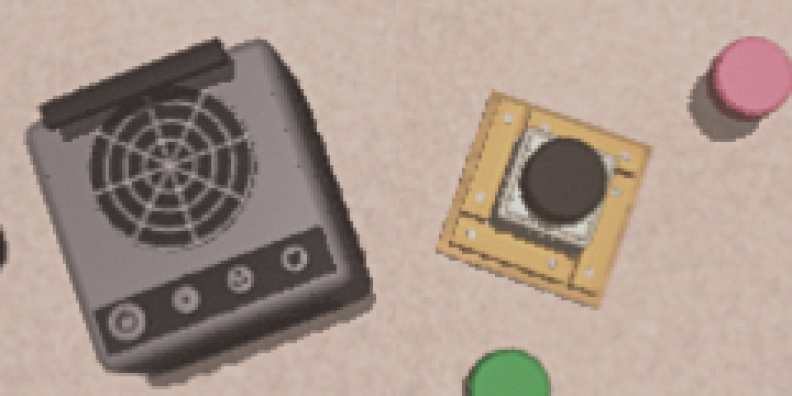

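In the crop, the left panel shows the keys at full-image pixels (168.5,247.3) large power, (186.4,240.6), (202.7,234.5) and (219.1,228.5). The right panel confirms the black cap on the white square jar in the cradle at (361,215). The green and pink caps stand apart on posts.

```bash
python3 - <<'E'
from h import *
import pickle
t=pickle.load(open('top.pkl','rb'));s=pickle.load(open('scene.pkl','rb'))
uv=np.array([(168.5,247.3),(186.4,240.6),(202.7,234.5),(219.1,228.5)])
K=onz(t,uv,.159); print('keys top',K.round(4).tolist(),'gaps',np.linalg.norm(np.diff(K,axis=0),axis=1))
print('depth z',depth(t,uv.round())[:,2])
def proj(c,p):
    q=(np.linalg.inv(c['T'])@np.append(p,1))[:3]; x=np.array([q[0],-q[1]])/-q[2]
    return foc(c)*x*(1+c['k1']*x@x)+[c['cx'],c['cy']]
print('pred scene',[proj(s,k).round(1).tolist() for k in K])
# scene: project top plane key neighbourhood; depth cloud in scene
v,u=np.mgrid[0:420,0:560]; uvs=np.c_[u.ravel(),v.ravel()]
for n,c in (('top',t),('scene',s)):
    P=depth(c,uvs); g=c['z_map'].ravel()>0
    for nm,(x,y) in dict(cap=(.530,-.184)).items():
        m=g&(np.hypot(P[:,0]-x,P[:,1]-y)<.05)&(P[:,2]>.128)
        q=P[m]; (cx,cy),rad=cv2.minEnclosingCircle(np.float32(q[:,:2])); print(n,nm,cx,cy,rad,np.median(q[:,2]),m.sum())
    for k in K:
        m=g&(np.hypot(P[:,0]-k[0],P[:,1]-k[1])<.012); print(n,'key z',np.percentile(P[m][:,2],[50,90]).round(4),m.sum())
    hsv=cv2.cvtColor(c['pixels'],cv2.COLOR_BGR2HSV).reshape(-1,3).astype(int)
    for nm,lo,hi in (('green',45,85),('pink',160,179)):
        m=g&(hsv[:,0]>=lo)&(hsv[:,0]<=hi)&(hsv[:,1]>60)&(P[:,2]>.02)&(P[:,0]<.8)&(abs(P[:,1])<.5); q=P[m]
        print(n,nm,m.sum(),np.median(q,0).round(3),np.percentile(q[:,2],95))
# black cap circle in top image
hsv=cv2.cvtColor(t['pixels'],cv2.COLOR_BGR2HSV)
roi=hsv[190:245,335:385,2]; m=(roi<45).astype('uint8'); 
cs=max(cv2.findContours(m,0,1)[0],key=cv2.contourArea); e=cv2.fitEllipse(cs); print('cap px',np.add(e[0],(335,190)),e[1], onz(t,np.add(e[0],(335,190)),.138))
# cradle yaw
wm=((hsv[...,0]>10)&(hsv[...,0]<28)&(hsv[...,1]>95)&(hsv[...,2]>80)).astype('uint8'); w=np.zeros_like(wm); w[180:258,318:395]=wm[180:258,318:395]
b=cv2.boxPoints(cv2.minAreaRect(cv2.findNonZero(w))); B=onz(t,b,.02); print('cradle',B.mean(0),B.round(3).tolist())
E
```

```text
keys top [[0.4565, 0.2777, 0.159], [0.4719, 0.2346, 0.159], [0.4858, 0.1955, 0.159], [0.4995, 0.1562, 0.159]] gaps [0.04573443 0.0415256  0.04159169]
depth z [0.15776717 0.15924278 0.15807931 0.16087743]
pred scene [[382.2, 213.1], [364.6, 211.3], [348.9, 209.8], [333.4, 208.2]]
top cap 0.5319966673851013 -0.18489322066307068 0.03166533634066582 0.13757011533180274 513
top key z [0.1586 0.1618] 81
top key z [0.157  0.1611] 82
top key z [0.1574 0.1607] 80
top key z [0.1573 0.1603] 78
top green 469 [ 0.378 -0.142  0.096] 0.09948663422795309
top pink 478 [ 0.612 -0.337  0.096] 0.09979254315195149
scene cap 0.5339739322662354 -0.18142947554588318 0.03245200216770172 0.13654004154246369 185
scene key z [0.1585 0.1599] 36
scene key z [0.157  0.1587] 40
scene key z [0.1567 0.159 ] 34
scene key z [0.1575 0.1591] 32
scene green 243 [ 0.396 -0.133  0.092] 0.09685497168871
scene pink 295 [ 0.626 -0.324  0.092] 0.09644836278285576
cap px [363.84909058 212.71263123] (25.17308807373047, 31.978717803955078) [[ 0.53352774 -0.19129331  0.138     ]]
cradle [ 0.52997011 -0.18379627  0.02      ] [[0.489, -0.095, 0.02], [0.619, -0.144, 0.02], [0.57, -0.274, 0.02], [0.441, -0.223, 0.02]]
```

```bash
python3 -m crank '{"steps":[[[0.9,1,0.1],[0,0,0]],[[0.9,1,0.1],[0,0,0]],[[0.9,1,0.1],[0,0,0]],[[0.9,1,0.1],[0,0,0]],[[0.9,1,0.1],[0,0,0]],[[0.9,1,0.1],[0,0,0]],[[0.9,1,0.1],[0,0,0]],[[0.9,1,0.1],[0,0,0]],[[0.9,1,0.1],[0,0,0]],[[0.9,1,0.1],[0,0,0]]]}' 0 20
python3 -m crank '{"steps":[[[0,1,0],[0,0,0]],[[0,1,0],[0,0,0]],[[0,1,0],[0,0,0]],[[0,1,0],[0,0,0]],[[0,1,0],[0,0,0]],[[0,1,0],[0,0,0]],[[0,1,0],[0,0,0]],[[0,1,0],[0,0,0]],[[0,1,0],[0,0,0]],[[0,1,0],[0,0,0]]]}'
python3 -c "
from bench import monitor;print(monitor.read_state()['joint_positions'])"
```

```text
time: 0.98
ee_pos: [0.4441, -0.3342, 0.2476]
eef_rot: [0.984, 0.177, -0.0, 0.0]
ft_force: [0.7, -0.5, -0.1]
width: 0.0286
grip_force: 0.0
time: 1.82
ee_pos: [0.443, -0.0845, 0.2475]
eef_rot: [0.984, 0.177, -0.0, 0.0]
ft_force: [1.1, 0.7, 0.2]
width: 0.0004
grip_force: 0.0
[ 0.60556217 -0.04589925 -0.4967956   1.83240658 -0.0221112   1.34971014
 -1.09997714]
```

```bash
python3 -m crank '{"steps":[[[0,1,0],[0,0,0]],[[0,1,0],[0,0,0]],[[0,1,0],[0,0,0]],[[0,1,0],[0,0,0]],[[0,1,0],[0,0,0]],[[0,1,0],[0,0,0]],[[0,1,0],[0,0,0]],[[0,1,0],[0,0,0]],[[0,1,0],[0,0,0]],[[0,1,0],[0,0,0]]]}'
python3 -m crank '{"steps":[[[0.1,1,-0.3],[0,0,0]],[[0.1,1,-0.3],[0,0,0]],[[0.1,1,-0.4],[0,0,0]],[[0.1,1,-0.5],[0,0,0]],[[0.1,0.5,-0.5],[0,0,0]],[[0,0,-0.3],[0,0,0]],[[0,0,0],[0,0,0]],[[0,0,0],[0,0,0]]]}'
python3 - <<'E'
from h import *
st=monitor.read_state(); print(st['joint_positions'].round(3),st['ft_force'],(np.array([.4565,.2777,.159])-st['ee_pos'])/.025)
c=snap('wrist','w1.png'); print(c['T'][:3,3])
def proj(c,p):
    q=(np.linalg.inv(c['T'])@np.append(p,1))[:3]; x=np.array([q[0],-q[1]])/-q[2]
    return foc(c)*x*(1+c['k1']*x@x)+[c['cx'],c['cy']]
print([proj(c,k).round() for k in [[0.4565, 0.2777, 0.159], [0.4719, 0.2346, 0.159], [0.4858, 0.1955, 0.159], [0.4995, 0.1562, 0.159]]], proj(c,st['ee_pos']))
E
```

```text
time: 2.65
ee_pos: [0.443, 0.1655, 0.2475]
eef_rot: [0.984, 0.177, 0.0, 0.0]
ft_force: [0.4, -0.9, 0.0]
width: 0.0004
grip_force: 0.0
time: 3.32
ee_pos: [0.4558, 0.2758, 0.1899]
eef_rot: [0.984, 0.177, -0.0, 0.0]
ft_force: [0.4, -1.1, 0.3]
width: 0.0004
grip_force: 0.0
[ 0.133  0.255 -0.872  1.713  0.204  1.27  -1.999] [ 0.43723711 -1.0653587   0.31056608] [ 0.02823146  0.0752158  -1.23608195]
[0.51975377 0.30040884 0.35203133]
[array([280., 233.]), array([348., 234.]), array([408., 235.]), array([468., 236.])] [282.67444982 253.10992489]
```

View pics/w1.png

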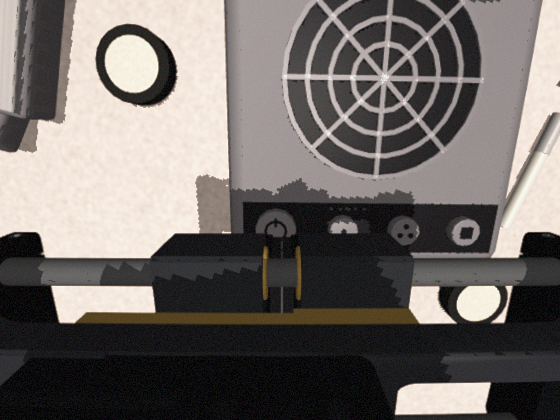

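The wrist view shows the power key at (277,229) just ahead of the closed fingertips. The one-dot key is at (343,230), the three-dot key at (404,230) and the square-mark key at (463,233). All are within 2–3 mm of the predictions.

```bash
python3 -m crank '{"steps":[[[0.1,0.1,-0.3],[0,0,0]],[[0,0,-0.4],[0,0,0]],[[0,0,-0.4],[0,0,0]],[[0,0,-0.1],[0,0,0]],[[0,0,-0.1],[0,0,0]],[[0,0,-0.1],[0,0,0]],[[0,0,0],[0,0,0]],[[0,0,0],[0,0,0]]]}'
```

```text
time: 4.03
ee_pos: [0.4583, 0.2792, 0.1553]
eef_rot: [0.984, 0.177, 0.0, 0.0]
ft_force: [-1.5, -1.8, 4.1]
width: 0.0006
grip_force: 1.7
```

```bash
python3 -m crank '{"steps":[[[0,0,-0.1],[0,0,0]],[[0,0,0],[0,0,0]],[[0,0,0],[0,0,0]]]}'
```

```text
time: 4.28
ee_pos: [0.4586, 0.2795, 0.1542]
eef_rot: [0.984, 0.177, 0.001, 0.0]
ft_force: [-6.0, -5.5, 18.2]
width: 0.0008
grip_force: 8.8
```

```bash
python3 -m crank '{"steps":[[[0,0,0.6],[0,0,0]],[[0,0,0.7],[0,0,0]],[[0.29,-0.82,0],[0,0,0]],[[0.29,-0.82,0],[0,0,0]],[[0.29,-0.82,0],[0,0,0]],[[0.29,-0.82,0],[0,0,0]],[[0,0,0],[0,0,0]],[[0,0,0],[0,0,0]]]}'
python3 - <<'E'
from h import *
c=snap('wrist','w2.png'); print(monitor.read_state()['ee_pos'],monitor.read_state()['ft_force'])
E
```

```text
time: 4.95
ee_pos: [0.4879, 0.1964, 0.185]
eef_rot: [0.984, 0.176, 0.0, 0.0]
ft_force: [-0.5, 0.2, 1.5]
width: 0.0004
grip_force: 0.0
[0.48737748 0.19764208 0.18515012] [-0.62428206  0.98390537  1.67878378]
```

View pics/w2.png

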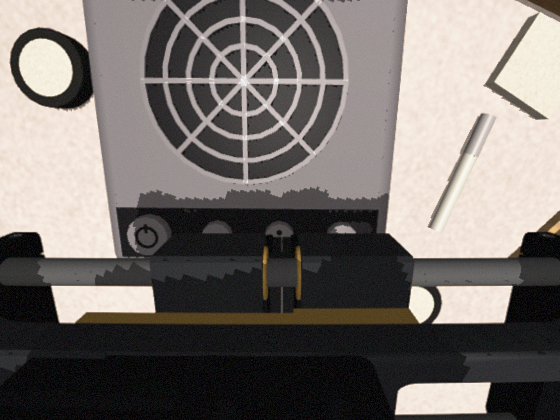

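The fingertips are over the third key, which shows at (280,230). The low key at (217,230) and the lamp key at (342,230) lie on either side.

```bash
python3 -m crank '{"steps":[[[0,0,-0.4],[0,0,0]],[[0,0,-0.4],[0,0,0]],[[0,0,-0.2],[0,0,0]],[[0,0,-0.1],[0,0,0]],[[0,0,-0.1],[0,0,0]],[[0,0,-0.1],[0,0,0]],[[0,0,0],[0,0,0]],[[0,0,0],[0,0,0]],[[0,0,0],[0,0,0]]]}'
```

```text
time: 5.75
ee_pos: [0.4868, 0.1979, 0.1541]
eef_rot: [0.984, 0.178, -0.0, 0.0]
ft_force: [-11.2, -3.3, 20.2]
width: 0.0008
grip_force: 10.1
```

Bottomed at 20 N. The lamp key is next.

```bash
python3 -m crank '{"steps":[[[0,0,0.6],[0,0,0]],[[0,0,0.7],[0,0,0]],[[0.27,-0.8,0],[0,0,0]],[[0.27,-0.8,0],[0,0,0]],[[0,0,0],[0,0,0]],[[0,0,0],[0,0,0]]]}'
python3 -m crank '{"steps":[[[0,0,-0.4],[0,0,0]],[[0,0,-0.4],[0,0,0]],[[0,0,-0.2],[0,0,0]],[[0,0,-0.1],[0,0,0]],[[0,0,-0.1],[0,0,0]],[[0,0,-0.1],[0,0,0]],[[0,0,0],[0,0,0]],[[0,0,0],[0,0,0]],[[0,0,0],[0,0,0]]]}'
```

```text
time: 6.25
ee_pos: [0.5013, 0.1562, 0.1849]
eef_rot: [0.984, 0.176, 0.0, 0.0]
ft_force: [-0.1, 0.8, 0.5]
width: 0.0004
grip_force: 0.0
time: 7.0
ee_pos: [0.5003, 0.1579, 0.1542]
eef_rot: [0.984, 0.178, -0.0, 0.0]
ft_force: [-10.6, -3.5, 19.4]
width: 0.0003
grip_force: 10.2
```

```bash
python3 -m crank '{"steps":[[[0,0,0.8],[0,0,0]],[[0,0,1],[0,0,0]],[[0,0,1],[0,0,0]],[[0,-0.9,1],[0,0,0]],[[0.1,-1,0],[0,0,0]],[[0.1,-1,0],[0,0,0]],[[0.1,-1,0],[0,0,0]],[[0.1,-1,0],[0,0,0]],[[0.1,-1,0],[0,0,0]],[[0.1,-1,0],[0,0,0]]]}'
python3 -m crank '{"steps":[[[0.1,-1,0],[0,0,0]],[[0.1,-1,0],[0,0,0]],[[0.1,-1,0],[0,0,0]],[[0.1,-1,0],[0,0,0]],[[0.1,-1,0],[0,0,0]],[[0.1,-1,0],[0,0,0]],[[0,-0.8,0],[0,0,0]],[[0,0,0],[0,0,0]],[[0,0,0],[0,0,0]]]}' 87
python3 - <<'E'
from h import *
c=snap('wrist','w3.png'); st=monitor.read_state(); print(st['ee_pos'],st['ft_force'],st['joint_positions'].round(2))
v,u=np.mgrid[0:420,0:560]; P=depth(c,np.c_[u.ravel(),v.ravel()]); m=(np.hypot(P[:,0]-.532,P[:,1]+.184)<.05)&(P[:,2]>.128)&(P[:,2]<.15)
q=P[m]; print(m.sum(),cv2.minEnclosingCircle(np.float32(q[:,:2])),np.median(q[:,2]))
mm=(m.reshape(420,560)*255).astype('uint8'); print(cv2.boundingRect(mm))
k=max(cv2.findContours(mm,0,1)[0],key=cv2.contourArea); e=cv2.fitEllipse(k); print(e,onz(c,e[0],.138))
E
```

```text
time: 7.83
ee_pos: [0.5159, -0.0163, 0.2476]
eef_rot: [0.984, 0.178, 0.0, 0.0]
ft_force: [0.3, 0.5, -0.0]
width: 0.0005
grip_force: 0.0
time: 8.58
ee_pos: [0.5307, -0.186, 0.2471]
eef_rot: [0.984, 0.176, -0.0, -0.0]
ft_force: [-0.1, 0.9, 0.2]
width: 0.0524
grip_force: 0.0
[ 0.53091405 -0.18464109  0.24736764] [-0.03803685 -0.67186728 -0.54006054] [ 0.74  0.23 -0.56  1.57  0.12  1.38 -1.05]
3314 ((0.5320109724998474, -0.18276791274547577), 0.03128775581717491) 0.13785384618667698
(247, 170, 66, 65)
((279.5321960449219, 202.30404663085938), (63.75965118408203, 64.59337615966797), 89.96781921386719) [[ 0.53400223 -0.18210674  0.138     ]]
```

View pics/w3.png

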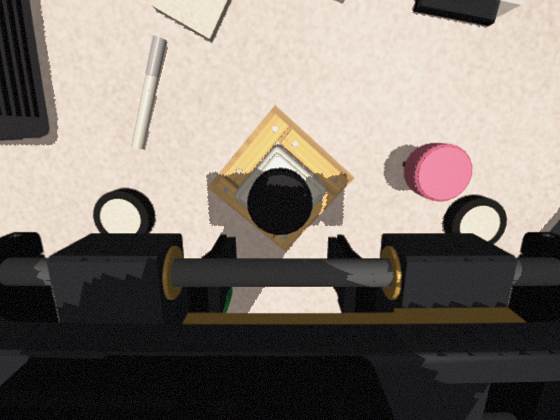

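The cap is at (280,202), centred between the open fingers, and the surroundings at finger height are clear. The wrist measurement agrees with the top and scene views to about 2 mm.

```bash
python3 -m crank '{"steps":[[[0.06,0.06,-0.6],[0,0,0]],[[0,0,-0.6],[0,0,0]],[[0,0,-0.6],[0,0,0]],[[0,0,-0.6],[0,0,0]],[[0,0,-0.4],[0,0,0]],[[0,0,-0.1],[0,0,0]],[[0,0,0],[0,0,0]],[[0,0,0],[0,0,0]]]}' 87
python3 -m crank '{"steps":[[[0,0,-0.5],[0,0,0]],[[0,0,-0.5],[0,0,0]],[[0,0,-0.5],[0,0,0]],[[0,0,-0.5],[0,0,0]],[[0,0,-0.5],[0,0,0]],[[0,0,0],[0,0,0]],[[0,0,0],[0,0,0]]]}'
```

```text
time: 9.3
ee_pos: [0.5328, -0.1832, 0.1759]
eef_rot: [0.984, 0.178, 0.0, 0.0]
ft_force: [-0.1, -0.1, -0.5]
width: 0.0869
grip_force: 0.0
time: 9.88
ee_pos: [0.5318, -0.1834, 0.1116]
eef_rot: [0.984, 0.178, -0.001, -0.001]
ft_force: [0.9, 0.6, -0.2]
width: 0.0867
grip_force: 0.0
```

```bash
python3 -m crank '{"steps":[[[0,0,0],[0,0,0]],[[0,0,0],[0,0,0]],[[0,0,0],[0,0,0]],[[0,0,0],[0,0,0]],[[0,0,0],[0,0,0]],[[0,0,0],[0,0,0]],[[0,0,0],[0,0,0]]]}' 55 5; python3 - <<'E'
from h import *
st=monitor.read_state(); print(st['ee_pos'],st['ft_force'],st['torque'],st['width'])
for n in ('top','scene'):
    c=snap(n,n+'1.png')
    v,u=np.mgrid[0:420,0:560]; P=depth(c,np.c_[u.ravel(),v.ravel()])
E
```

```text
time: 10.47
ee_pos: [0.5324, -0.1835, 0.1129]
eef_rot: [0.984, 0.178, 0.0, 0.0]
ft_force: [-1.0, 0.2, 2.9]
width: 0.0618
grip_force: 5.0
[ 0.53244936 -0.18346063  0.11287983] [-0.97300638  0.23747672  2.90291275] [0.28355518 0.14349419 0.01803355] 0.06177728034140018
```

```bash
python3 -m crank '{"steps":[[[0,0,0],[0,0,0]],[[0,0,0],[0,0,0]],[[0,0,0],[0,0,0.5]],[[0,0,0],[0,0,0.5]],[[0,0,0.013],[0,0,1]],[[0,0,0.013],[0,0,1]],[[0,0,0.013],[0,0,1]],[[0,0,0.013],[0,0,1]],[[0,0,0],[0,0,0]]]}' 55 58; python3 - <<'E'
from h import *
st=monitor.read_state(); print(st['torque'],st['joint_positions'].round(2),st['joint_torque'].round(1))
E
```

```text
time: 11.32
ee_pos: [0.5321, -0.1839, 0.1135]
eef_rot: [0.922, 0.388, -0.0, -0.0]
ft_force: [0.1, 0.2, -0.9]
width: 0.0603
grip_force: 58.0
[-0.03069807 -0.08245903 -0.04656404] [ 0.77  0.35 -0.62  1.73  0.22  1.13 -0.69] [  0.2 -54.2  -7.5 -35.6   0.1   0.    1.9]
```

```bash
python3 -m crank '{"steps":[[[0,0,0.013],[0,0,1]],[[0,0,0.013],[0,0,1]],[[0,0,0.013],[0,0,1]],[[0,0,0.013],[0,0,1]],[[0,0,0.013],[0,0,1]],[[0,0,0.013],[0,0,1]],[[0,0,0.013],[0,0,1]],[[0,0,0.013],[0,0,1]],[[0,0,0],[0,0,0]],[[0,0,0],[0,0,0]]]}'
python3 -c "
from bench import monitor;s=monitor.read_state();print(s['torque'],s['ft_force'],s['ee_pos'])"
```

```text
time: 12.15
ee_pos: [0.5322, -0.1838, 0.1162]
eef_rot: [0.736, 0.677, 0.0, -0.0]
ft_force: [-0.2, 0.5, -0.4]
width: 0.0604
grip_force: 58.0
[-0.01092118 -0.10395422 -0.00080261] [-0.20478586  0.53464368 -0.42987106] [ 0.53218803 -0.18384548  0.11621479]
```

```bash
python3 -m crank '{"steps":[[[0,0,0.013],[0,0,1]],[[0,0,0.013],[0,0,1]],[[0,0,0.013],[0,0,1]],[[0,0,0.013],[0,0,1]],[[0,0,0.013],[0,0,1]],[[0,0,0.013],[0,0,1]],[[0,0,0.013],[0,0,1]],[[0,0,0.013],[0,0,1]],[[0,0,0.013],[0,0,1]],[[0,0,0],[0,0,0]]]}'
python3 -c "
from bench import monitor;s=monitor.read_state();print(s['torque'],s['ft_force'],s['ee_pos'],s['joint_positions'])"
python3 -m crank '{"steps":[[[0,0,0.02],[0,0,0]],[[0,0,0.02],[0,0,0]],[[0,0,0.02],[0,0,0]],[[0,0,0.02],[0,0,0]],[[0,0,0],[0,0,0]],[[0,0,0],[0,0,0]]]}'
```

```text
time: 12.98
ee_pos: [0.5321, -0.1838, 0.1192]
eef_rot: [0.419, 0.908, 0.0, -0.0]
ft_force: [-0.4, 0.3, -0.1]
width: 0.0607
grip_force: 58.0
[-0.02046106 -0.02934366  0.03791661] [-0.43959125  0.33676247 -0.09868243] [ 0.53212758 -0.18376172  0.11921366] [ 0.96504158  0.41121214 -0.86871591  1.71830923  0.3376429   1.1704655
  0.70909376]
time: 13.48
ee_pos: [0.5323, -0.1836, 0.1214]
eef_rot: [0.419, 0.908, 0.0, -0.0]
ft_force: [-2.0, 0.3, -0.4]
width: 0.0607
grip_force: 58.0
```

```bash
python3 -m crank '{"steps":[[[0,0,0],[0,0,1]],[[0,0,0],[0,0,1]],[[0,0,0.04],[0,0,0]],[[0,0,0.04],[0,0,0]],[[0,0,0.04],[0,0,0]],[[0,0,0.04],[0,0,0]],[[0,0,0],[0,0,0]],[[0,0,0],[0,0,0]]]}'
python3 - <<'E'
from h import *
F=[]
for i in range(3): c=snap('scene','s2.png'); F.append(monitor.read_state()['ft_force'])
print(np.mean(F,0),monitor.read_state()['ee_pos'])
cv2.imwrite('pics/s2c.png',cv2.resize(c['pixels'][140:260,160:300],None,fx=4,fy=4,interpolation=3))
E
```

```text
time: 14.15
ee_pos: [0.5325, -0.1837, 0.1256]
eef_rot: [0.339, 0.941, -0.0, 0.0]
ft_force: [0.0, 0.2, -0.6]
width: 0.0604
grip_force: 58.0
[-0.15615167 -0.25979041 -0.39253653] [ 0.53233746 -0.18363362  0.12540063]
```

View pics/s2c.png

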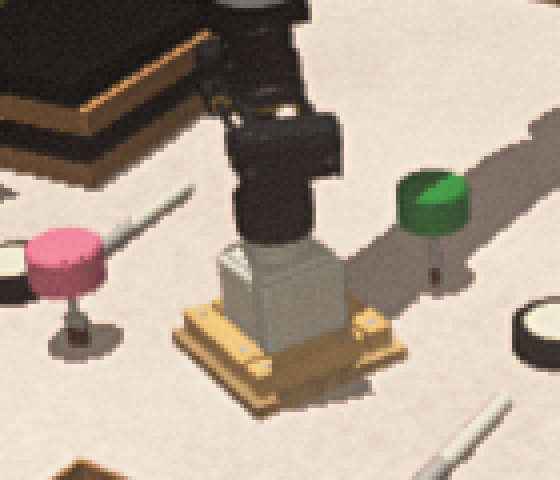

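The enlarged crop shows the cap in the gripper at about (275,205), the jar seated in the cradle and the bystanders untouched. The wrist carries only the cap's weight, so the threads have let go. I'll lift the remaining 27 mm.

```bash
python3 -m crank '{"steps":[[[0,0,0.15],[0,0,0]],[[0,0,0.15],[0,0,0]],[[0,0,0.2],[0,0,0]],[[0,0,0.2],[0,0,0]],[[0,0,0.2],[0,0,0]],[[0,0,0.2],[0,0,0]],[[0,0,0],[0,0,0]],[[0,0,0],[0,0,0]],[[0,0,0],[0,0,0]]]}'
python3 - <<'E'
from h import *
F=[]
for i in range(4): c=snap('scene','s3.png'); F.append(monitor.read_state()['ft_force'])
print(np.mean(F,0),monitor.read_state()['ee_pos'],monitor.read_state()['eef_rot'])
cv2.imwrite('pics/s3c.png',cv2.resize(c['pixels'][140:260,160:300],None,fx=4,fy=4,interpolation=3))
E
```

```text
time: 15.05
ee_pos: [0.5322, -0.1837, 0.1527]
eef_rot: [0.338, 0.941, 0.0, -0.0]
ft_force: [0.1, 0.6, 0.5]
width: 0.0607
grip_force: 58.0
[-0.2442464   0.10724545 -1.20259291] [ 0.53218896 -0.18362749  0.15265682] [ 3.38395075e-01  9.41004108e-01  7.52535702e-05 -1.90621804e-04]
```

View pics/s3c.png

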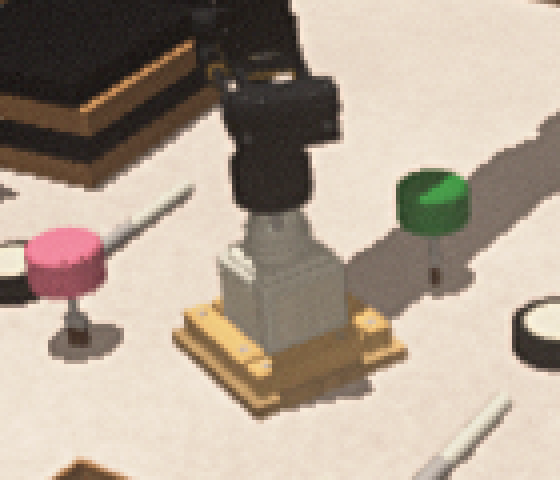

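The crop shows the cap's front lower rim at about (270,212), clear above the neck. The jar's shoulder corners are where they were before the lift, so the jar is seated. The cap's lower edge is about 20 mm over the mouth, centred and upright, so I'm handing in.

```bash
python3 -c "
from bench import ticket;print(ticket.close_job())"
```

```text
the job is handed in; nothing more can be done
None
```

I pressed power, full speed and lamp fully down in order, then unscrewed the cap and handed in holding it upright about 20 mm above the seated jar's mouth, with nothing else moved; no verdict was shown at hand-in.

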